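Prop the bread cupboard ajar on its stay

TASK

Air the bread cupboard: lift the steel stay by its knob, draw the door further open with it, and drop the middle one of the stay's three holes over the peg on the roof until the bar lies fully home, then let go. The peg is clamped somewhere along its slot, so feel for it gently with the bar and never lean hard on it (keep under 20 N); leave the jars, the food mill and the spoon where they are.

Things in the scene. Friction and masses are not known exactly. Their poses are not given: they have to be found in the camera images.
- cupboard: Low bamboo bread cupboard, 200 (x) x 250 (y) x 150 mm high, fixed; origin at the centre of its underside; its own -x face is the open front that the door closes, z is up. Its flat roof is 150 mm above the origin.
- door_hinge (a point): The door's upright hinge axis, at roof height: 100 mm in -x and 125 mm in +y of the cupboard's origin, in the cupboard's frame.
- door (a joint): Door angle in rad: 0 shut, growing to 1.3 as its free edge swings out to the cupboard's -x (clockwise from above). The door is 250 mm wide, 16 mm thick, lies at -y of the hinge when shut and stays where it is left: about 0.2 N m of hinge friction must be overcome to move it.
- stay_pin (a point): Foot of the stay's upright pivot pin on the door's top edge, at roof height. In the door's frame (the cupboard's axes at 0 rad, turned clockwise by the door angle about the hinge) it lies 8 mm in -x and 160 mm in -y of the hinge axis.
- stay_sleeve (a joint): How far the stay is lifted on its pin, in m: 0 fully down (bar underside 6 mm above the roof), up to 0.035. The stay slides down by its own weight (about 0.23 kg) and turns freely about the pin. It stays nearly level; with its underside on the peg's top this reads about 0.014, and pressing on the knob then rocks the bar by 1 to 3 mm, some 5 to 8 N per mm.
- stay: Flat steel bar, 24 mm wide and 6 mm thick, reaching 206 mm from the pivot; origin on the pivot axis at the bar's underside, x along the bar towards the knob, z up. Three through holes of 10 mm diameter lie on its middle line at 98, 129 and 160 mm from the pivot. It starts fully down, swung to the cupboard's -y side of the peg.
- stay_hole0 (a point): Centre of the hole nearest the pivot, at the bar's upper face.
- stay_hole1 (a point): Centre of the middle hole (the one to use), 129 mm from the pivot, at the bar's upper face.
- stay_hole2 (a point): Centre of the hole nearest the knob, at the bar's upper face.
- stay_knob (a point): Centre of the top of the stay's upright round dark wooden knob, 15 mm in diameter and 36 mm tall, standing on the bar's upper face 192 mm from the pivot; this point is 36 mm above that face.
- peg_plate: Dark slotted steel plate 56 (x) x 22 (y) x 3 mm on the roof, axes as the cupboard's; origin at roof height in the middle of its slot, 70 mm in -x and 15 mm in +y of the cupboard's origin. An upright steel peg, 8 mm in diameter, top 20 mm above the roof, is clamped in the slot at y = 0, x anywhere from -12 to +12 mm; its exact place is not measured.
- susan: Clear plastic lazy Susan, 230 mm in diameter, 20 mm high, standing to the left with five jars on it; origin at the centre of its underside. Leave alone.
- jar0: Glass jar with mint cap, 68 mm in diameter, 105 mm tall, on the lazy Susan; origin at the centre of its underside. Leave alone.
- jar1: As jar0.
- jar2: As jar0.
- jar3: As jar0.
- jar4: As jar0.
- food_mill: Yellow plastic food mill, bowl 190 mm across, 190 mm tall with its crank, standing to the right; origin under the centre of the bowl. Leave alone.
- bamboo_spoon: Bamboo spoon, about 230 mm long, lying on the worktop to the right; origin near the middle of its length. Leave alone.

How it is judged:
By the outcome, as a careful person would: the job done as asked, in the order asked, and still so for the second after the job is handed in, with the robot touching nothing.
It also fails if it takes over 61 s, if anything falls off the work surface, if the arm or the gripper's body presses on something with over 40 N, if the wrist force passes 120 N, or if a joint passes its speed limit or range.

ROBOT

A 7-joint arm with a two-finger parallel gripper is mounted at the origin on the work surface. World frame = base frame: x ahead of the robot, y to its left, z up, the work surface at z = 0. Lengths are in m, angles in rad, forces in N, time in s.
With the tool pointing down it reaches from about 0.4 to 0.85 m from the base axis. Payload 10.4 kg.
Tool frame: the origin (TCP) lies at the very end of the fingers, on their centre line; the grasp point (between the pads) lies 19 mm behind it (manip.tcp_to_grasp is the distance from the TCP to the grasp point, in m); x points along the fingers, y is the direction in which the jaws open and shut, and the axes are right-handed (so a half turn about x gives the same grasp; the last joint's range is limited). The gripper opens to 85 mm and grips with 20 to 120 N. Pads are 22 mm wide; open, the fingers measure 114 mm over their backs; the gripper's body (76 mm by 85 mm) begins 54 mm behind the grasp point. The pads swing forward as they close: fully open they stand 13 mm farther back than shut.
Start: joints at [-1.129, 0.332, -0.065, 1.46, 0.022, 1.35, -0.088], TCP at [0.28, 0.559, 0.199] pointing down, gripper open.
Joint ranges: [-2.6, 2.6], [-0.5, 2.12], [-1.47, 1.34], [0.16, 2.42], [-1.27, 4.41], [0.06, 2.06], [-2.6, 2.6]. Speed limits (rad/s): [2.22, 2.22, 2.79, 2.79, 3.14, 3.14, 3.14].

INTERFACE

Orientations are given as a unit quaternion [x, y, z, w].
In Python, from workcell import manip, cams, hand_in gives the robot as it stands.
- The arm moves only by the shell command python3 -m handwheel 'ROWS' [FORCE]. ROWS is text: rows parted by semicolons, each of 7 numbers parted by spaces: the shift along the tool's x, y, z in mm, then the turn, a rotation vector about the tool's x, y, z in rad, then the finger opening in mm, from 0 to 85.4. A call has 1 to 8 rows; each row shifts and turns the commanded pose from where the row before left it, along the tool's axes as they then stand; what a row does not reach is not made up. A row lasts 1/10 s, in which the tool goes at most 50 mm and 8.59 degrees, less where a joint would pass 70% of its speed; a pose out of reach is approached as far as the arm can. A call with a gripper value outside its range is refused whole. The fingers move at their own pace and stop on an object; FORCE is the grip in N (left out, the last holds). Time passes only in rows, so rows that do not move let the fingers close. It gives the time, the measured TCP pose, the force and the opening at its end, in the units of the state.
- manip.get_obs(): the state, without advancing time (a new reading comes with each control period).
- cams.camera(name): name is "scene" or "top"; returns a dict with "color" (384x512x3 uint8, blue, green, red), "depth" (384x512 float32, m along the optical axis (not along the pixel's ray), 0 where there is no reading), "camera_matrix" (3x3 intrinsics, pixels), "origin" and "attitude" of the camera in the world. Camera axes: x right, y down, z forward; pixel columns grow to the right and rows downward; lengths in m; the calibration is good to about 2 mm. A picture is of the moment at which its call begins.
- hand_in(): hands the job in, once; it reports no verdict.
Trained networks look in the newest picture that a camera, given by its name, has taken for a name from the list of things; names that differ only in an ending like _2 or _b are one class to them, and where a whole thing is asked for, a point or a joint stands for the part that bears it (a point fixed in the world has none). Each returns a list of dicts, best first, with "conf" (0 to 1); they miss things now and then, are a little off and sometimes report something else, mostly with a low value. They report only what shows in the picture. A call takes as long as a camera call.
- cams.recognise(camera, thing): "box" ([left, top, width, height] in pixels, round what is visible of it).
- cams.outline_of(camera, thing): "region" (384x512 bool, what is visible of it) and "box" ([left, top, width, height] in pixels, round what is visible of it).
The state is a dict: "clock": time; "joint_pos": joint angles; "joint_velocities": joint speeds; "tau": joint torques, N m; "position": TCP position; "ee_rot": TCP orientation; "ft_force": force on the tool from outside, world axes, zero at the start; "torque": the same for the moment, N m; "grip_width": opening from 0.0 (shut) to 1.0 (fully open).
Only numpy, scipy, OpenCV 4.12 (cv2) and the standard library are available. Lean on these libraries where they do the work, as an engineer would, in place of code of your own. Each camera call takes 0.05 s, during which the arm holds its last target.

## Working session

There is one attempt and no reset: what is moved stays moved. The work goes in short steps, Python scripts to look and compute and a shell command to move; the robot and the scene stay as the last step left them, time stands still between calls to the robot, and variables do not carry over. Pictures are saved under pics/ and viewed, and the job is handed in when it is done.

```bash
ls; mkdir -p pics
python3 - <<'E'
from workcell import manip, cams
import cv2,numpy as np
o=manip.get_obs(); print(o)
for n in ("scene","top"):
    c=cams.camera(n); np.savez(f"/tmp/{n}.npz",**c)
    cv2.imwrite(f"pics/{n}0.png",c["color"]); print(n,c["camera_matrix"],c["origin"],c["attitude"])
E
```

```text
pics
{'clock': 0.0, 'joint_pos': array([-1.12861653,  0.33288377, -0.06463699,  1.46093726,  0.021606  ,
        1.34989538, -0.08849172]), 'joint_velocities': array([ 0.00163496,  0.00058044,  0.00014107, -0.00219934,  0.00127822,
       -0.00019748, -0.00036718]), 'tau': array([-1.37436276e-03, -6.25431561e+01,  4.81486064e-02, -3.91605735e+01,
        1.61113887e-02,  9.99105920e-03,  1.89311044e-05]), 'position': array([0.2799971 , 0.55830576, 0.19841032]), 'ee_rot': array([ 0.16236133,  0.68818072, -0.1633574 ,  0.68801197]), 'ft_force': array([0.95917386, 0.59243321, 0.23036805]), 'torque': array([ 0.00281191, -0.05730923,  0.03700663]), 'grip_width': 0.9996698796039586}
scene [[394.33504711   0.         250.89168361]
 [  0.         394.33504711 197.890651  ]
 [  0.           0.           1.        ]] [ 1.05075784 -0.67568369  1.14536075] [ 0.88717738  0.30918175 -0.1111685  -0.32398226]
top [[409.31696222   0.         253.23894001]
 [  0.         409.31696222 185.20523102]
 [  0.           0.           1.        ]] [0.36401308 0.0097363  1.36672113] [-0.70404254  0.70625693 -0.04885781  0.0560193 ]
```

View pics/scene0.png

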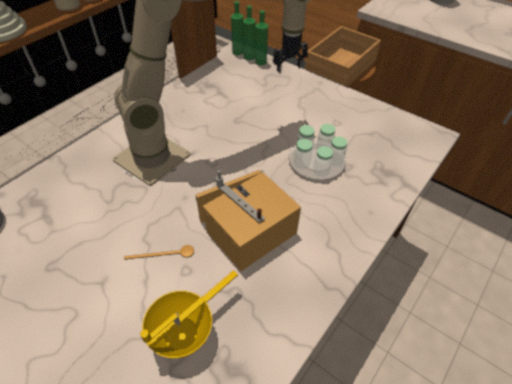

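View pics/top0.png

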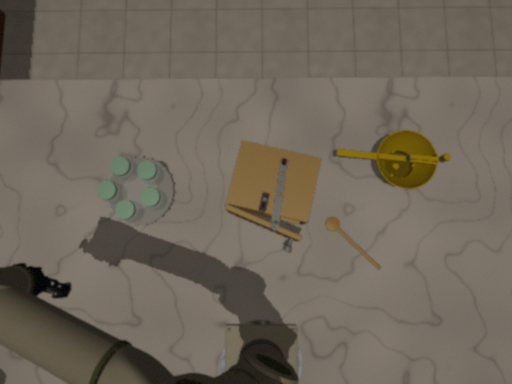

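```bash
cat > h.py <<'E'
import numpy as np,cv2
from scipy.spatial.transform import Rotation as R
def proj(c,P):
    P=np.atleast_2d(P); q=(P-c["origin"])@R.from_quat(c["attitude"]).as_matrix()
    K=c["camera_matrix"]; return np.c_[q[:,0]/q[:,2]*K[0,0]+K[0,2],q[:,1]/q[:,2]*K[1,1]+K[1,2]]
def ray(c,uv,z):
    uv=np.atleast_2d(uv).astype(float);K=c["camera_matrix"]
    d=np.c_[(uv[:,0]-K[0,2])/K[0,0],(uv[:,1]-K[1,2])/K[1,1],np.ones(len(uv))]@R.from_quat(c["attitude"]).as_matrix().T
    return c["origin"]+d*((z-c["origin"][2])/d[:,2])[:,None]
def cloud(c):
    d=c["depth"];v,u=np.indices(d.shape);K=c["camera_matrix"]
    p=np.stack([(u-K[0,2])/K[0,0]*d,(v-K[1,2])/K[1,1]*d,d],-1)
    return p@R.from_quat(c["attitude"]).as_matrix().T+c["origin"]
E
python3 - <<'E'
from h import *
from workcell import cams
cs={}
for n in("scene","top"):
    c=cams.camera(n);cs[n]=c
    for t in("cupboard","peg_plate","stay","stay_knob","door","stay_hole1","stay_pin"):
        for d in cams.recognise(n,t)[:2]: print(n,t,d)
c=cs["top"];p=cloud(c)
for n in cs:
    p=cloud(cs[n]);m=(p[...,2]>.143)&(p[...,2]<.156)&(cs[n]["depth"]>0)&(p[...,0]>.25)&(p[...,0]<.7)&(abs(p[...,1])<.25)
    q=p[m]; print(n,m.sum(),np.median(q[:,2]),cv2.minAreaRect(q[:,:2].astype(np.float32)),cv2.boxPoints(cv2.minAreaRect(q[:,:2].astype(np.float32))))
c=cs["top"];cv2.imwrite("pics/topz.png",cv2.resize(c["color"][130:260,210:340],None,fx=4.5,fy=4.5,interpolation=cv2.INTER_CUBIC))
c=cs["scene"];cv2.imwrite("pics/scz.png",cv2.resize(c["color"][160:270,190:310],None,fx=5,fy=5,interpolation=cv2.INTER_CUBIC))
E
```

```text
scene cupboard {'box': [193.2, 168.4, 106.0, 102.6], 'conf': 0.59}
scene peg_plate {'box': [237.9, 183.1, 11.8, 11.5], 'conf': 0.41}
scene stay {'box': [218.5, 178.8, 46.2, 42.7], 'conf': 0.76}
scene stay_knob {'box': [215.8, 177.4, 49.5, 43.6], 'conf': 0.96}
scene door {'box': [193.6, 170.1, 72.6, 51.8], 'conf': 0.57}
scene stay_hole1 {'box': [215.2, 178.7, 47.4, 41.2], 'conf': 0.92}
scene stay_hole1 {'box': [196.2, 167.7, 106.4, 101.1], 'conf': 0.41}
scene stay_pin {'box': [196.5, 168.7, 65.2, 54.3], 'conf': 0.74}
top cupboard {'box': [224.0, 141.4, 98.8, 110.0], 'conf': 0.8}
top cupboard {'box': [270.5, 161.8, 19.2, 68.8], 'conf': 0.48}
top peg_plate {'box': [270.3, 158.4, 18.9, 71.8], 'conf': 0.52}
top peg_plate {'box': [223.5, 141.6, 102.1, 112.9], 'conf': 0.5}
top stay {'box': [271.5, 160.7, 21.9, 68.8], 'conf': 0.62}
top stay_knob {'box': [271.7, 158.9, 16.0, 74.3], 'conf': 0.79}
top stay_hole1 {'box': [269.4, 160.9, 16.1, 70.8], 'conf': 0.97}
top stay_pin {'box': [224.1, 154.0, 76.2, 98.0], 'conf': 0.7}
scene 3689 0.15144641162397732 ((0.5332744121551514, -0.03672108054161072), (0.25696316361427307, 0.25774475932121277), 74.24944305419922) [[ 0.37436455 -0.12539613]
 [ 0.6224317  -0.1953609 ]
 [ 0.69218427  0.05195397]
 [ 0.44411713  0.12191874]]
top 5328 0.15032807569284456 ((0.5363495945930481, -0.033968448638916016), (0.2545812726020813, 0.2563748359680176), 74.89476776123047) [[ 0.3794202  -0.12345634]
 [ 0.626937   -0.19026574]
 [ 0.693279    0.05551945]
 [ 0.44576222  0.12232885]]
```

View pics/topz.png

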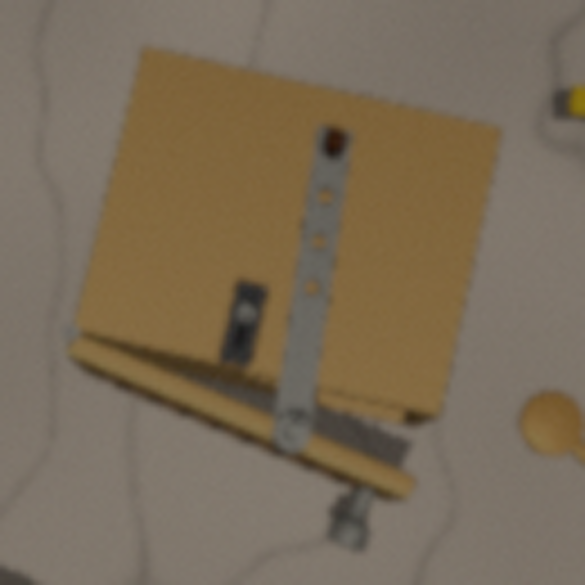

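View pics/scz.png

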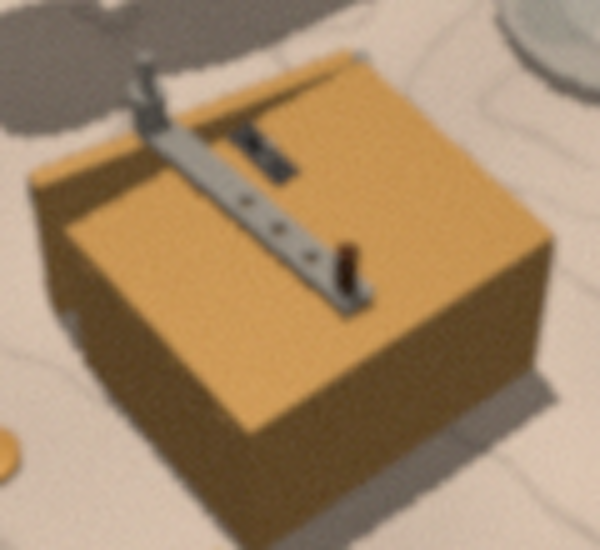

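```bash
cat > fit.py <<'E'
from h import *
from scipy.optimize import least_squares
cs={n:dict(np.load(f"/tmp/{n}.npz")) for n in("top","scene")}
T=lambda x,y:((x+.5)/4.5-.5+210,(y+.5)/4.5-.5+130)
S=lambda x,y:((x+.5)/5-.5+190,(y+.5)/5-.5+160)
H=.1505
def model(p):
    x,y,a,th,b,px=p[:6]
    rot=lambda t:np.array([[np.cos(t),-np.sin(t)],[np.sin(t),np.cos(t)]])
    W=lambda q:rot(a)@q+[x,y]
    hinge=W([-.1,.125]); pin=hinge+rot(a-th)@np.array([-.008,-.16])
    st=lambda d:np.r_[pin+d*np.r_[np.cos(b),np.sin(b)],H]
    o={k:np.r_[W(v),H] for k,v in dict(bl=[.1,.125],br=[.1,-.125],fr=[-.1,-.125],plate=[-.07,.015]).items()}
    o["peg"]=np.r_[W([-.07+px,.015]),H+.020]
    o["hinge"]=np.r_[hinge,H]; o["pin"]=np.r_[pin,H]
    for i,d in enumerate((.098,.129,.160)): o[f"h{i}"]=st(d)+[0,0,.012]
    o["knob"]=st(.192)+[0,0,.048]
    return o
obs=[("top","bl",T(145,47)),("top","br",T(500,127)),("top","fr",T(440,420)),
("top","h2",T(325,197)),("top","h1",T(319,241)),("top","h0",T(312,288)),("top","knob",T(336,139)),("top","peg",T(247,312)),
("scene","br",S(250,433)),("scene","bl",S(553,237)),("scene","fr",S(66,231)),("scene","h0",S(247,202)),("scene","h1",S(280,229)),("scene","h2",S(312,257)),("scene","knob",S(347,246))]
def res(p):
    o=model(p);r=[]
    for c,k,uv in obs:
        off=p[6:8] if c=="scene" else 0
        r+=list(proj(cs[c],o[k])[0]+off-uv)
    return np.r_[r,p[6:8]*.3]
if __name__=="__main__":
    s=least_squares(res,[.53,-.03,-.26,.2,-.05,0,0,0])
    print(s.x.round(4));print(s.fun.round(2)); o=model(s.x)
    for k in o: print(k,o[k].round(4))
E
python3 fit.py
python3 - <<'E'
from h import *
for n in("top","scene"):
    c=dict(np.load(f"/tmp/{n}.npz"));p=cloud(c);m=(p[...,2]>.16)&(p[...,0]>.3)&(p[...,0]<.7)&(abs(p[...,1])<.2)
    for v,u in np.argwhere(m): 
        if p[v,u,2]>.172: print(n,u,v,p[v,u].round(3))
E
```

```text
[ 5.5980e-01 -4.0400e-02 -2.3570e-01  1.6890e-01 -1.5140e-01  7.0000e-03
 -1.2261e+00 -9.0000e-04]
[-0.46 -0.2   0.84  0.37  0.14 -0.34 -0.05 -0.03 -0.16  0.34 -0.06  0.12
 -0.25 -0.04 -0.08 -0.02 -0.09  0.26  0.8  -0.69 -0.57 -0.38 -0.08 -0.07
 -0.21 -0.01  0.01 -0.03  0.25  0.93 -0.37 -0.  ]
bl [0.6862 0.0578 0.1505]
br [ 0.6278 -0.1853  0.1505]
fr [ 0.4334 -0.1386  0.1505]
plate [ 0.4952 -0.0095  0.1505]
peg [ 0.502  -0.0111  0.1705]
hinge [0.4917 0.1045 0.1505]
pin [ 0.4214 -0.0394  0.1505]
h0 [ 0.5183 -0.0542  0.1625]
h1 [ 0.5489 -0.0589  0.1625]
h2 [ 0.5796 -0.0636  0.1625]
knob [ 0.6112 -0.0684  0.1985]
top 126 1 [0.364 0.01  1.367]
top 203 1 [0.364 0.01  1.367]
top 238 1 [0.364 0.01  1.367]
top 387 1 [0.364 0.01  1.367]
top 94 2 [0.364 0.01  1.367]
top 279 2 [0.364 0.01  1.367]
top 469 3 [0.364 0.01  1.367]
top 331 4 [0.364 0.01  1.367]
top 260 5 [0.364 0.01  1.367]
top 2 6 [0.364 0.01  1.367]
top 116 6 [0.364 0.01  1.367]
top 125 6 [0.364 0.01  1.367]
top 332 6 [0.364 0.01  1.367]
top 360 6 [0.364 0.01  1.367]
top 314 7 [0.364 0.01  1.367]
top 356 7 [0.364 0.01  1.367]
top 4
[... 28230 characters left out ...]
ene 258 212 [ 0.609 -0.078  0.195]
scene 259 212 [ 0.612 -0.077  0.196]
scene 260 212 [ 0.613 -0.073  0.194]
scene 257 213 [ 0.606 -0.078  0.188]
scene 258 213 [ 0.609 -0.078  0.19 ]
scene 259 213 [ 0.612 -0.076  0.19 ]
scene 260 213 [ 0.614 -0.074  0.191]
scene 257 214 [ 0.605 -0.078  0.182]
scene 258 214 [ 0.609 -0.077  0.184]
scene 259 214 [ 0.611 -0.076  0.185]
scene 260 214 [ 0.614 -0.074  0.185]
scene 257 215 [ 0.605 -0.078  0.177]
scene 258 215 [ 0.609 -0.077  0.178]
scene 259 215 [ 0.613 -0.078  0.183]
scene 260 215 [ 0.612 -0.071  0.175]
scene 257 216 [ 0.607 -0.08   0.176]
scene 258 216 [ 0.609 -0.078  0.175]
scene 259 216 [ 0.612 -0.076  0.175]
scene 260 216 [ 0.613 -0.072  0.172]
```

```bash
cat > g.py <<'E'
from h import *
from fit import *
from workcell import manip
def st():
    o=manip.get_obs(); return np.array(o["position"]),R.from_quat(o["ee_rot"]),o
def down(yaw): # tool x down, tool y at world angle yaw
    x=np.array([0,0,-1.]);y=np.array([np.cos(yaw),np.sin(yaw),0]);return R.from_matrix(np.c_[x,y,np.cross(x,y)])
E
python3 - <<'E'
from g import *
p,r,o=st();M=r.as_matrix();print(p.round(4),M.round(3),"y yaw",np.degrees(np.arctan2(M[1,1],M[0,1])))
s=least_squares(res,[.53,-.03,-.26,.2,-.05,0,0,0]).x
o=model(s);peg=o["peg"][:2];hg=o["hinge"][:2]
# final
rot=lambda t:np.array([[np.cos(t),-np.sin(t)],[np.sin(t),np.cos(t)]])
pinf=lambda th:hg+rot(s[2]-th)@np.array([-.008,-.16])
from scipy.optimize import brentq
for th in np.linspace(.1,1.3,7): print(th,np.linalg.norm(pinf(th)-peg))
thf=brentq(lambda t:np.linalg.norm(pinf(t)-peg)-.129,.1,1.3);d=(peg-pinf(thf))/.129;bf=np.arctan2(d[1],d[0])
print("thf",thf,"bar",bf,"pin",pinf(thf),"knob",pinf(thf)+.192*d)
for f in np.linspace(0,1,6):
    th=s[3]+f*(thf-s[3]);b=s[4]+f*(bf-s[4]);print(f,th,b,pinf(th)+.192*np.r_[np.cos(b),np.sin(b)])
# sensitivity wrt peg offset
for px in (-.012,-.002,.002,.007,.012):
    q=s.copy();q[5]=px;pg=model(q)["peg"][:2];t=brentq(lambda t:np.linalg.norm(pinf(t)-pg)-.129,.1,1.3);d=(pg-pinf(t))/.129;print(px,t,pinf(t)+.192*d)
E
```

```text
[0.2801 0.5587 0.1992] [[-0.     0.448  0.894]
 [ 0.     0.894 -0.448]
 [-1.     0.    -0.   ]] y yaw 63.36909291008249
0.1 0.0778155703855258
0.3 0.10044518624751216
0.5 0.12361667458048498
0.7 0.14636878365514513
0.8999999999999999 0.1681444605692402
1.0999999999999999 0.1885583755908773
1.3 0.2073128711132983
thf 0.5467750241705133 bar -0.06027717795493069 pin [ 0.37326754 -0.00331969] knob [ 0.56491884 -0.0148859 ]
0.0 0.1688989637417422 -0.15144067192875835 [ 0.61121126 -0.06839063]
0.2 0.24447417582749642 -0.13320797313399282 [ 0.6010412  -0.05920381]
0.4 0.32004938791325066 -0.11497527433922727 [ 0.59127032 -0.04921948]
0.6000000000000001 0.3956245999990049 -0.09674257554446175 [ 0.58195674 -0.03847596]
0.8 0.47119981208475914 -0.07850987674969621 [ 0.57315562 -0.02701588]
1.0 0.5467750241705133 -0.06027717795493069 [ 0.56491884 -0.0148859 ]
-0.012 0.7144598401370729 [ 0.54540335 -0.01867893]
-0.002 0.6251153215148216 [ 0.55584192 -0.01644863]
0.002 0.5900115475325673 [ 0.55990914 -0.01569929]
0.007 0.546749164216852 [ 0.56492184 -0.01488545]
0.012 0.5042383426804942 [ 0.56986767 -0.01421191]
```

```bash
python3 -m handwheel '-40 0 0 0 0 0 60; -40 0 0 0 0 0 60; -25 -15 20 0 0 0 60; 0 -26 36 0 0 0 60; 0 -26 36 0 0 0 60; 0 -26 36 0 0 0 60; 0 -26 36 0 0 0 60; 0 -26 36 0 0 0 60' 30; python3 -m handwheel '0 -26 36 0 0 0 60; 0 -26 36 0 0 0 60; 0 -26 36 0 0 0 60; 0 -26 36 0 0 0 60; 0 -26 36 0 0 0 60; 0 -26 36 0 0 0 60; 0 -26 36 0 0 0 60;0 -10 15 0 0 0 60'
cat > to.py <<'E'
import sys
from g import *
# to.py x y z yawdeg -> delta in tool axes from measured pose
p,r,o=st();t=np.array([float(a) for a in sys.argv[1:4]]);rt=down(np.radians(float(sys.argv[4])))
print("clk",round(o["clock"],2),"pos",p.round(4),"yaw",np.degrees(np.arctan2(*r.as_matrix()[[1,0],1])).round(2),"F",np.round(o["ft_force"],2),"T",np.round(o["torque"],2),"w",round(o["grip_width"],3))
print("d tool mm",(r.inv().apply(t-p)*1000).round(1),"rotvec",(r.inv()*rt).as_rotvec().round(4))
E
python3 to.py .6112 -.0684 .26 83
```

```text
clock: 1.7
position: [0.3945, 0.3377, 0.3044]
ee_rot: [0.163, 0.688, -0.163, 0.688]
ft_force: [0.2, -0.0, 0.4]
grip_width: 0.702
clock: 2.5
position: [0.5477, 0.0432, 0.3045]
ee_rot: [0.164, 0.687, -0.165, 0.688]
ft_force: [-0.8, 0.2, 0.7]
grip_width: 0.699
clk 2.5 pos [0.5477 0.0432 0.3045] yaw 63.06 F [-0.78  0.15  0.74] T [0.03 0.05 0.02] w 0.699
d tool mm [ 44.6 -70.7 107.1] rotvec [-0.348   0.0012  0.0009]
```

```bash
python3 -m handwheel '0 -24 36 0 0 0 60; 0 -24 36 0 0 0 60; 0 -22 34 0 0 0 60; 0 0 0 -0.116 0 0 60;0 0 0 -0.116 0 0 60;0 0 0 -0.116 0 0 60;0 0 0 0 0 0 60'; python3 to.py .6112 -.0684 .225 83
python3 - <<'E'
from h import *
from workcell import cams
c=cams.camera("scene");cv2.imwrite("pics/s1.png",cv2.resize(c["color"][100:270,190:340],None,fx=3.5,fy=3.5,interpolation=cv2.INTER_CUBIC))
E
```

```text
clock: 3.2
position: [0.6099, -0.062, 0.3042]
ee_rot: [0.041, 0.706, -0.041, 0.706]
ft_force: [0.1, -0.2, 0.0]
grip_width: 0.701
clk 3.2 pos [ 0.6099 -0.062   0.3042] yaw 83.41 F [ 0.1  -0.18  0.02] T [ 0.01  0.04 -0.  ] w 0.701
d tool mm [79.2 -6.2  2. ] rotvec [ 0.0072 -0.     -0.0002]
```

View pics/s1.png

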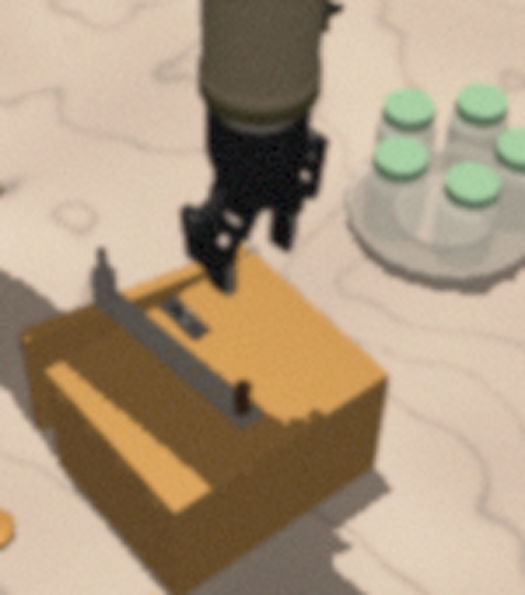

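```bash
python3 -m handwheel '30 -6 2 0 0 0 45; 30 0 0 0 0 0 45; 20 0 0 0 0 0 45; 20 0 0 0 0 0 45; 15 0 0 0 0 0 45; 10 0 0 0 0 0 45;9 0 0 0 0 0 45; 0 0 0 0 0 0 45'; python3 to.py .6112 -.0684 .170 83
python3 - <<'E'
from h import *
from workcell import cams
c=cams.camera("scene");cv2.imwrite("pics/s2.png",cv2.resize(c["color"][130:270,190:330],None,fx=4,fy=4,interpolation=cv2.INTER_CUBIC))
E
```

```text
clock: 4.05
position: [0.6109, -0.0681, 0.1693]
ee_rot: [0.041, 0.706, -0.041, 0.705]
ft_force: [-0.5, -0.7, 0.1]
grip_width: 0.525
clk 4.05 pos [ 0.6109 -0.0681  0.1693] yaw 83.27 F [-0.55 -0.66  0.07] T [-0.05 -0.03 -0.03] w 0.525
d tool mm [-0.7 -0.3  0.4] rotvec [ 0.0048 -0.0012  0.0001]
```

View pics/s2.png

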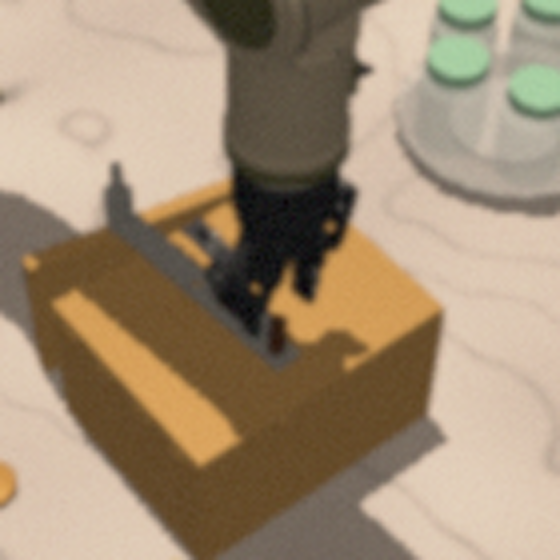

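Run:
```python
from g import *
p,r,o=st()
for nm,c in (("scene",cs["scene"]),("top",cs["top"])):
  for n,q in dict(knobtop=[.6112,-.0684,.1985],knobfoot=[.6112,-.0684,.1625],fL=p+r.apply([-.008,.022,0]),fR=p+r.apply([-.008,-.022,0])).items():
    uv=proj(c,q)[0]; print(nm,n,uv.round(1),((uv-[190,130])*4).round() if nm=="scene" else "")
from workcell import cams
c=cams.camera("top");cv2.imwrite("pics/t2.png",cv2.resize(c["color"][130:260,210:340],None,fx=4.5,fy=4.5,interpolation=cv2.INTER_CUBIC))
```

```text
scene knobtop [260.5 209.7] [282. 319.]
scene knobfoot [260.2 216.9] [281. 347.]
scene fL [265.3 209.8] [301. 319.]
scene fR [255.4 217.7] [262. 351.]
top knobtop [284.  160.5] 
top knobfoot [283.3 163. ] 
top fL [276.1 161.1] 
top fR [290.9 162.7]
```

View pics/t2.png

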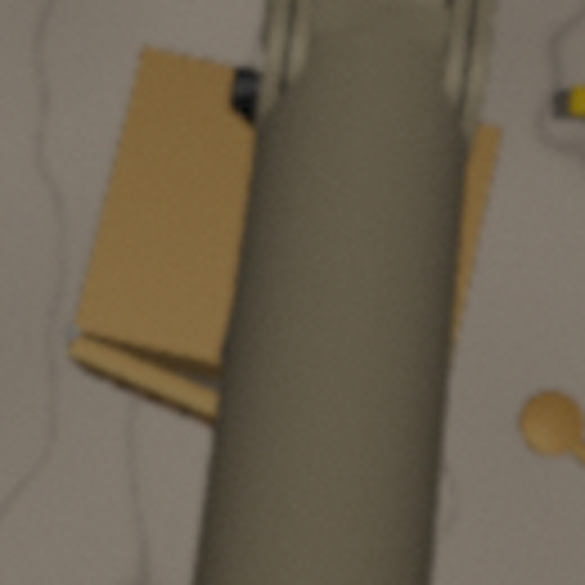

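Run:
```python
from g import *
from workcell import cams
c=cams.camera("scene")
im=c["color"][185:230,235:285].astype(float); im=np.clip((im/255)**.5*255,0,255).astype(np.uint8)
cv2.imwrite("pics/s3.png",cv2.resize(im,None,fx=12,fy=12,interpolation=cv2.INTER_CUBIC))
p=cloud(c)
for v in range(204,220): print(v,[tuple((p[v,u]*1000).round().astype(int).tolist()) for u in (252,254,256,266,268)])
```

```text
204 [(608, -107, 261), (611, -101, 258), (616, -98, 259), (617, -48, 211), (622, -45, 212)]
205 [(611, -110, 261), (614, -105, 258), (616, -98, 253), (592, -12, 152), (598, -9, 153)]
206 [(615, -116, 266), (615, -106, 257), (618, -100, 253), (594, -15, 152), (600, -12, 154)]
207 [(614, -114, 258), (615, -107, 253), (616, -97, 243), (597, -18, 152), (601, -13, 150)]
208 [(617, -119, 261), (1051, -676, 1145), (616, -98, 240), (600, -23, 154), (605, -19, 154)]
209 [(609, -107, 238), (611, -101, 234), (616, -97, 234), (601, -24, 150), (607, -21, 152)]
210 [(608, -106, 232), (609, -98, 225), (615, -96, 227), (605, -30, 155), (608, -23, 150)]
211 [(608, -106, 227), (611, -100, 224), (617, -99, 227), (606, -31, 151), (613, -30, 156)]
212 [(606, -104, 219), (611, -101, 219), (615, -96, 218), (610, -36, 153), (612, -28, 148)]
213 [(583, -74, 165), (610, -100, 213), (616, -98, 216), (610, -36, 148), (614, -31, 147)]
214 [(586, -78, 167), (610, -99, 206), (595, -70, 166), (613, -39, 149), (620, -39, 154)]
215 [(589, -82, 168), (592, -75, 163), (596, -70, 162), (616, -44, 151), (621, -41, 152)]
216 [(588, -81, 161), (594, -79, 164), (600, -76, 166), (620, -49, 154), (624, -44, 152)]
217 [(586, -78, 152), (599, -84, 168), (600, -76, 160), (622, -52, 154), (625, -45, 149)]
218 [(588, -81, 151), (597, -81, 158), (605, -83, 167), (623, -54, 151), (630, -52, 155)]
219 [(590, -83, 149), (595, -79, 149), (607, -84, 164), (626, -57, 152), (631, -53, 152)]
```

View pics/s3.png

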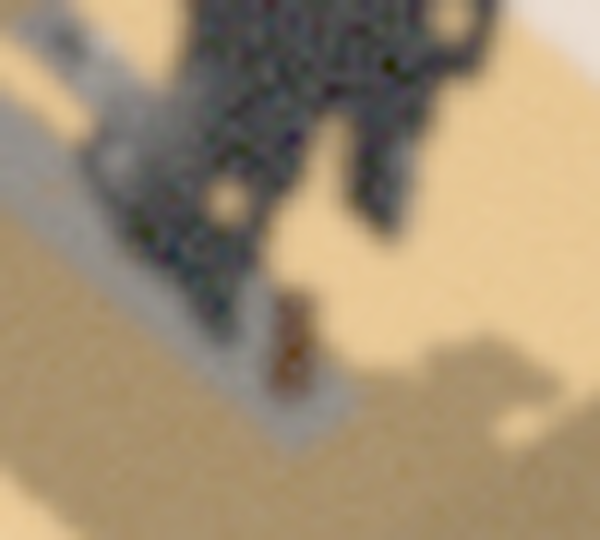

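```bash
python3 -m handwheel '0 0 0 0 0 0 25; 0 0 0 0 0 0 22;0 0 0 0 0 0 20;0 0 0 0 0 0 20' 30; python3 to.py .6112 -.0684 .170 83
python3 - <<'E'
from g import *
from workcell import cams
c=cams.camera("scene")
im=c["color"][185:230,235:285].astype(float); im=np.clip((im/255)**.5*255,0,255).astype(np.uint8)
cv2.imwrite("pics/s4.png",cv2.resize(im,None,fx=12,fy=12,interpolation=cv2.INTER_CUBIC))
E
```

```text
clock: 4.6
position: [0.6112, -0.0682, 0.1703]
ee_rot: [0.041, 0.706, -0.041, 0.706]
ft_force: [-1.4, 0.4, 0.3]
grip_width: 0.235
clk 4.6 pos [ 0.6112 -0.0682  0.1703] yaw 83.31 F [-1.38  0.39  0.32] T [-0.02  0.03  0.03] w 0.235
d tool mm [ 0.3 -0.2 -0. ] rotvec [ 0.0053  0.0002 -0.0001]
```

View pics/s4.png

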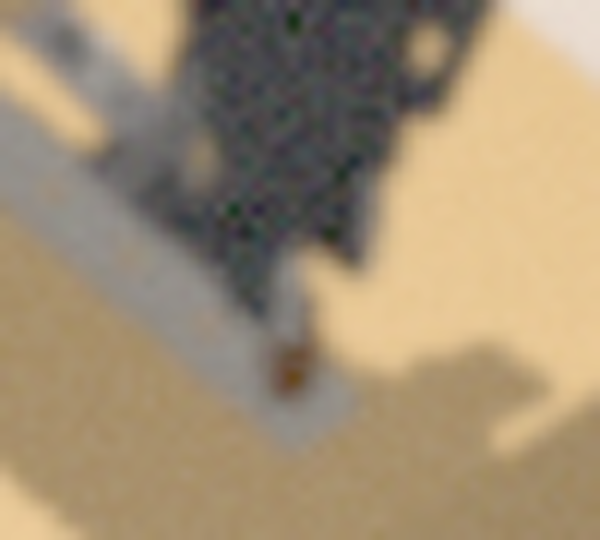

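```bash
python3 -m handwheel '0 0 0 0 0 0 10; 0 0 0 0 0 0 5;0 0 0 0 0 0 5;0 0 0 0 0 0 5' 40; python3 to.py .6112 -.0684 .170 83
python3 -m handwheel '-4 0 0 0 0 0 5; -4 0 0 0 0 0 5;0 0 0 0 0 0 5'; python3 to.py .6112 -.0684 .20 83
python3 - <<'E'
from g import *
from workcell import cams
c=cams.camera("scene")
im=c["color"][160:230,200:285].astype(float); im=np.clip((im/255)**.5*255,0,255).astype(np.uint8)
cv2.imwrite("pics/s5.png",cv2.resize(im,None,fx=8,fy=8,interpolation=cv2.INTER_CUBIC))
E
```

```text
clock: 5.05
position: [0.6112, -0.0681, 0.1702]
ee_rot: [0.041, 0.706, -0.041, 0.706]
ft_force: [0.1, 0.0, 0.5]
grip_width: 0.058
clk 5.05 pos [ 0.6112 -0.0681  0.1702] yaw 83.31 F [0.11 0.03 0.51] T [-0.   -0.02  0.02] w 0.058
d tool mm [ 0.2 -0.3  0. ] rotvec [ 0.0054  0.     -0.0001]
clock: 5.35
position: [0.6116, -0.0682, 0.1791]
ee_rot: [0.041, 0.705, -0.041, 0.706]
ft_force: [-1.5, -0.2, 0.1]
grip_width: 0.057
clk 5.35 pos [ 0.6116 -0.0682  0.1791] yaw 83.31 F [-1.54 -0.23  0.15] T [0.02 0.01 0.01] w 0.057
d tool mm [-20.9  -0.2  -0.4] rotvec [ 0.0053  0.0013 -0.0002]
```

View pics/s5.png

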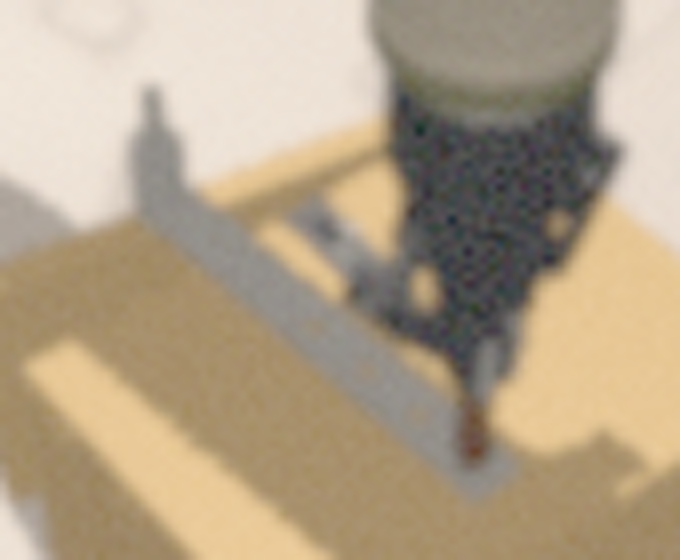

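Run:
```python
from g import *
from workcell import cams,manip
print(manip.tcp_to_grasp,[a for a in dir(manip) if a[0]!="_"])
c=cams.camera("scene");p=cloud(c)
for v in range(196,220): print(v,[tuple((p[v,u]*1000).round().astype(int).tolist()) for u in (256,258,259,260,261,262,264)])
print(proj(c,[[.6116,-.0682,.1791],[.6112,-.0684,.1985]]))
```

```text
0.0187 ['MotionError', 'get_obs', 'tcp_to_grasp']
196 [(607, -87, 277), (614, -87, 282), (619, -89, 288), (624, -90, 293), (623, -85, 287), (623, -80, 283), (620, -65, 266)]
197 [(603, -81, 265), (615, -88, 280), (620, -90, 285), (623, -90, 288), (623, -84, 282), (624, -81, 280), (621, -66, 264)]
198 [(606, -86, 266), (616, -89, 276), (620, -89, 280), (623, -88, 281), (618, -78, 268), (615, -67, 256), (621, -66, 259)]
199 [(609, -89, 267), (614, -87, 269), (618, -87, 272), (619, -83, 269), (618, -77, 263), (614, -66, 249), (619, -63, 250)]
200 [(611, -92, 267), (615, -87, 266), (619, -87, 269), (619, -83, 264), (619, -78, 259), (616, -69, 249), (1051, -676, 1145)]
201 [(616, -98, 272), (615, -87, 261), (617, -86, 262), (620, -84, 262), (621, -81, 259), (617, -71, 248), (619, -63, 241)]
202 [(617, -100, 270), (615, -87, 256), (618, -86, 257), (619, -83, 256), (617, -75, 246), (616, -68, 239), (621, -65, 240)]
203 [(619, -102, 268), (613, -84, 248), (614, -80, 244), (616, -78, 244), (619, -78, 247), (616, -68, 234), (619, -62, 231)]
204 [(617, -100, 261), (613, -85, 243), (613, -79, 23
[... 1290 characters left out ...]
53), (609, -45, 152)]
215 [(595, -69, 160), (608, -76, 177), (612, -76, 181), (613, -72, 177), (610, -62, 165), (606, -51, 150), (610, -46, 149)]
216 [(601, -77, 168), (609, -77, 173), (613, -78, 178), (612, -71, 170), (611, -65, 163), (612, -60, 158), (614, -52, 153)]
217 [(602, -78, 165), (608, -76, 168), (612, -76, 170), (613, -72, 166), (614, -68, 163), (617, -67, 166), (621, -61, 162)]
218 [(604, -80, 163), (609, -78, 165), (610, -73, 161), (613, -72, 163), (616, -71, 164), (618, -68, 162), (622, -62, 159)]
219 [(606, -84, 163), (612, -81, 166), (614, -78, 163), (616, -76, 164), (617, -72, 161), (620, -70, 161), (620, -60, 150)]
[[260.47863338 213.63950413]
 [260.47264823 209.72948305]]
```

```bash
python3 -m handwheel '0 0 0 0 0 0 45; 0 0 0 0 0 0 45;0 0 0 0 0 0 45;0 0 0 0 0 0 45' ; python3 -m handwheel '10 0 0 0 0 0 45; 10 0 0 0 0 0 45;10 0 0 0 0 0 45;0 0 0 0 0 0 45';python3 to.py .6112 -.0684 .13 83
cat > look.py <<'E'
import sys
from g import *
from workcell import cams
n,cam,u0,v0,u1,v1,f=sys.argv[1],sys.argv[2],*map(int,sys.argv[3:8])
c=cams.camera(cam);np.savez("/tmp/last.npz",**c)
im=c["color"][v0:v1,u0:u1].astype(float); im=np.clip((im/255)**.5*255,0,255).astype(np.uint8)
cv2.imwrite(f"pics/{n}.png",cv2.resize(im,None,fx=f,fy=f,interpolation=cv2.INTER_CUBIC))
E
python3 look.py s6 scene 200 160 285 230 8
python3 - <<'E'
from g import *
c=dict(np.load("/tmp/last.npz"));p=cloud(c)
for v in range(204,224): print(v,[tuple((p[v,u]*1000).round().astype(int).tolist()) for u in (252,254,256,264,266)])
E
```

```text
clock: 5.85
position: [0.6112, -0.0682, 0.1781]
ee_rot: [0.041, 0.706, -0.041, 0.706]
ft_force: [-0.2, 0.3, 0.1]
grip_width: 0.528
clock: 6.25
position: [0.61, -0.068, 0.1459]
ee_rot: [0.041, 0.707, -0.041, 0.705]
ft_force: [-1.2, 0.0, -0.3]
grip_width: 0.53
clk 6.25 pos [ 0.61   -0.068   0.1459] yaw 83.31 F [-1.16  0.01 -0.3 ] T [ 0.01 -0.02  0.01] w 0.53
d tool mm [15.9 -0.3  1.3] rotvec [ 0.0054 -0.0033  0.0004]
204 [(603, -100, 250), (609, -98, 253), (614, -95, 254), (610, -49, 207), (616, -48, 210)]
205 [(597, -92, 234), (610, -100, 252), (615, -97, 253), (609, -48, 200), (616, -46, 204)]
206 [(560, -45, 155), (609, -98, 244), (617, -99, 251), (609, -48, 195), (616, -47, 200)]
207 [(602, -98, 234), (611, -101, 244), (619, -101, 250), (608, -45, 186), (617, -48, 196)]
208 [(604, -102, 234), (611, -100, 238), (615, -96, 237), (609, -47, 184), (617, -47, 190)]
209 [(608, -107, 238), (613, -104, 239), (614, -96, 231), (597, -29, 152), (618, -48, 187)]
210 [(609, -108, 235), (613, -103, 233), (616, -97, 230), (601, -35, 155), (604, -28, 151)]
211 [(609, -108, 230), (617, -108, 236), 
[... 443 characters left out ...]
2, -101, 201), (614, -95, 196), (613, -50, 150), (618, -47, 151)]
217 [(608, -106, 197), (609, -98, 190), (1051, -676, 1145), (621, -62, 164), (620, -49, 148)]
218 [(606, -104, 190), (609, -98, 185), (614, -94, 185), (621, -61, 157), (623, -54, 151)]
219 [(592, -85, 153), (610, -99, 182), (606, -84, 163), (621, -61, 151), (627, -59, 155)]
220 [(592, -85, 148), (597, -82, 148), (607, -84, 158), (623, -63, 150), (628, -60, 151)]
221 [(596, -91, 153), (602, -88, 153), (606, -83, 152), (624, -65, 148), (630, -63, 152)]
222 [(598, -93, 150), (604, -91, 153), (609, -87, 153), (628, -71, 152), (633, -67, 153)]
223 [(602, -98, 154), (605, -92, 150), (611, -89, 152), (632, -76, 156), (635, -70, 152)]
```

View pics/s6.png

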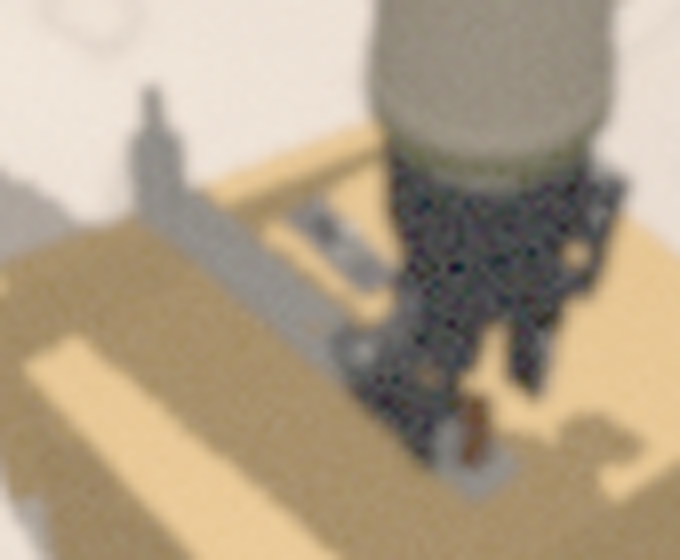

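```bash
python3 -m handwheel '5 0 1 0 0 0 40; 3 0 0 0 0 0 30;0 0 0 0 0 0 25;0 0 0 0 0 0 20;0 0 0 0 0 0 20' ;python3 to.py .6112 -.0684 .138 83
python3 look.py s7 scene 200 160 285 230 8
```

```text
clock: 6.8
position: [0.6123, -0.0682, 0.1404]
ee_rot: [0.041, 0.706, -0.041, 0.706]
ft_force: [-0.2, -0.2, 0.1]
grip_width: 0.235
clk 6.8 pos [ 0.6123 -0.0682  0.1404] yaw 83.31 F [-0.18 -0.23  0.13] T [-0.01 -0.03  0.01] w 0.235
d tool mm [ 2.4 -0.3 -1.1] rotvec [ 0.0054  0.0003 -0.0001]
```

View pics/s7.png

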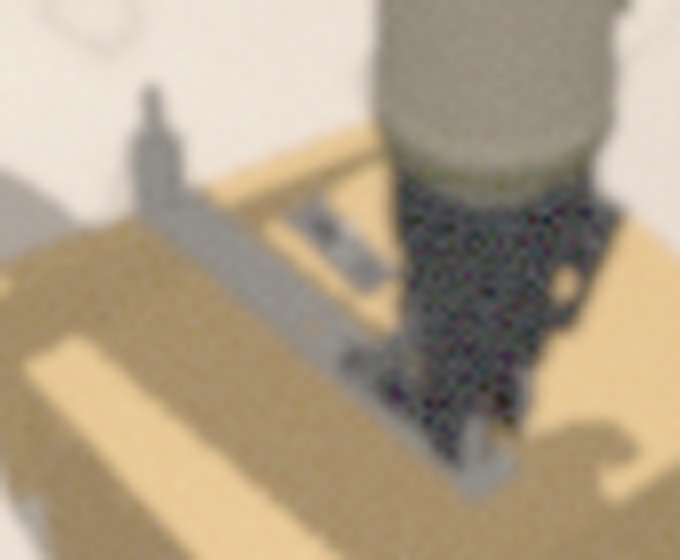

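Fingers now straddle the knob (around pixel 490,420). Close and check the width.

```bash
python3 -m handwheel '0 0 0 0 0 0 10; 0 0 0 0 0 0 5;0 0 0 0 0 0 5;0 0 0 0 0 0 5;0 0 0 0 0 0 5' 40;python3 to.py .6112 -.0684 .138 83
```

```text
clock: 7.35
position: [0.6124, -0.0682, 0.1403]
ee_rot: [0.041, 0.706, -0.041, 0.706]
ft_force: [0.4, 0.0, 1.3]
grip_width: 0.156
clk 7.35 pos [ 0.6124 -0.0682  0.1403] yaw 83.31 F [0.42 0.04 1.33] T [-0.08 -0.2  -0.03] w 0.156
d tool mm [ 2.3 -0.3 -1.1] rotvec [ 0.0054  0.0004 -0.0001]
```

```bash
python3 -m handwheel '-4 0 0 0 0 0 5; -5 0 0 0 0 0 5;-5 0 0 0 0 0 5;-5 0 0 0 0 0 5;-5 0 0 0 0 0 5;0 0 0 0 0 0 5' 50;python3 to.py .6112 -.0684 .138 83
python3 look.py s8 scene 200 160 285 230 8
```

```text
clock: 7.95
position: [0.6125, -0.0683, 0.1651]
ee_rot: [0.041, 0.706, -0.041, 0.706]
ft_force: [-1.0, -0.1, -1.6]
grip_width: 0.154
clk 7.95 pos [ 0.6125 -0.0683  0.1651] yaw 83.31 F [-1.02 -0.07 -1.56] T [-0.03  0.11  0.07] w 0.154
d tool mm [27.1 -0.2 -1.3] rotvec [ 0.0054  0.001  -0.0002]
```

View pics/s8.png

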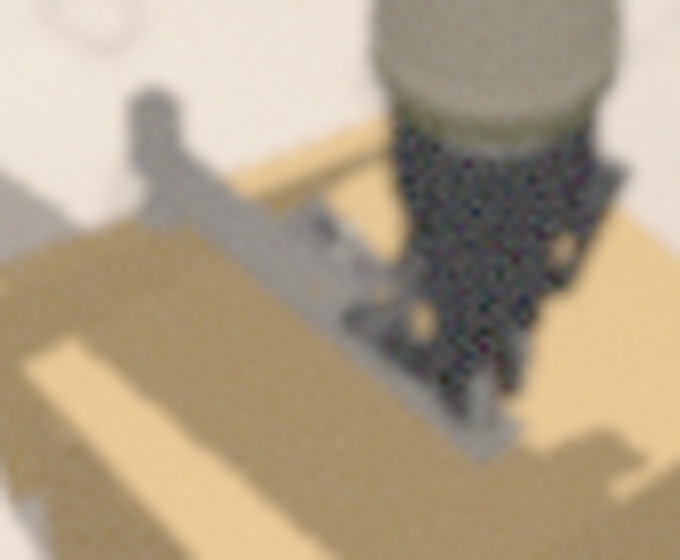

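```bash
python3 -m handwheel '0 4 -5 -0.009 0 0 5;0 4 -5.5 -0.009 0 0 5;0 4.5 -6 -0.009 0 0 5;0 4.5 -5.5 -0.009 0 0 5;0 5 -5 -0.009 0 0 5;0 5 -5 -0.009 0 0 5;0 5 -5 -0.009 0 0 5;0 0 0 0 0 0 5';python3 to.py .5662 -.0148 .165 88.5
python3 look.py s9 scene 200 160 285 230 8;python3 look.py t9 top 210 130 340 260 5
```

```text
clock: 8.8
position: [0.5772, -0.0318, 0.1641]
ee_rot: [0.019, 0.707, -0.018, 0.706]
ft_force: [-1.1, 1.3, -2.1]
grip_width: 0.152
clk 8.8 pos [ 0.5772 -0.0318  0.1641] yaw 87.01 F [-1.07  1.27 -2.14] T [0.06 0.19 0.02] w 0.152
d tool mm [ -0.9  16.4 -11.9] rotvec [-0.026  -0.0012 -0.0008]
```

View pics/s9.png

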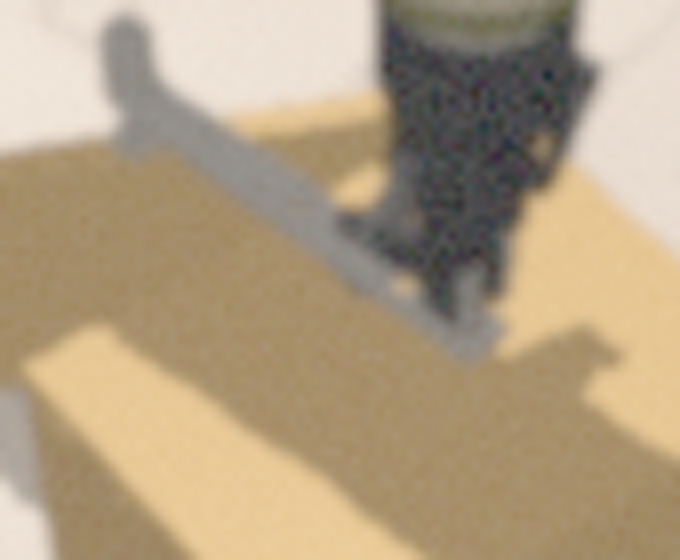

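View pics/t9.png

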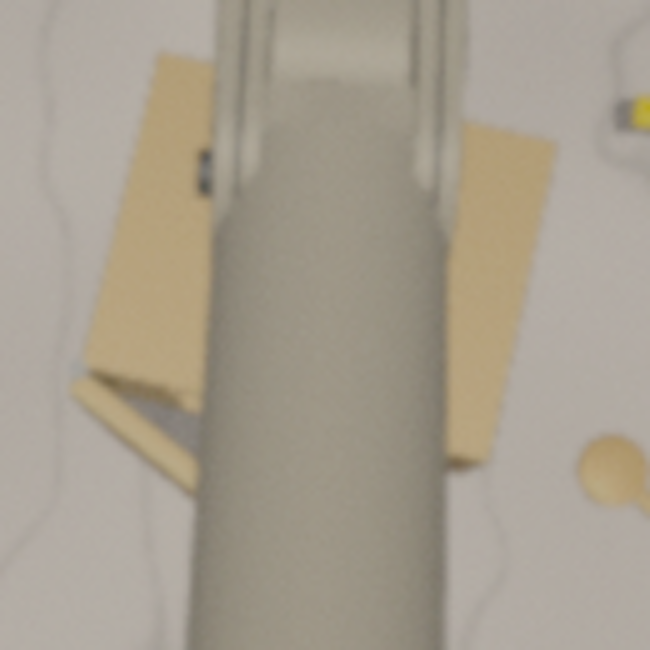

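```bash
python3 -m handwheel '0 5 -4 -0.009 0 0 5;0 5 -4 -0.009 0 0 5;0 4 -3 -0.008 0 0 5;0 2 -1 0 0 0 5;0 0 0 0 0 0 5;0 0 0 0 0 0 5';python3 to.py .5662 -.0148 .165 88.5
python3 look.py s10 scene 190 150 275 220 8
```

```text
clock: 9.5
position: [0.5665, -0.0165, 0.164]
ee_rot: [0.01, 0.707, -0.01, 0.707]
ft_force: [-0.4, 0.4, -2.4]
grip_width: 0.152
clk 9.5 pos [ 0.5665 -0.0165  0.164 ] yaw 88.4 F [-0.37  0.41 -2.4 ] T [ 0.11 -0.02 -0.04] w 0.152
d tool mm [-1.   1.7 -0.4] rotvec [-0.0017 -0.0008 -0.0001]
```

View pics/s10.png

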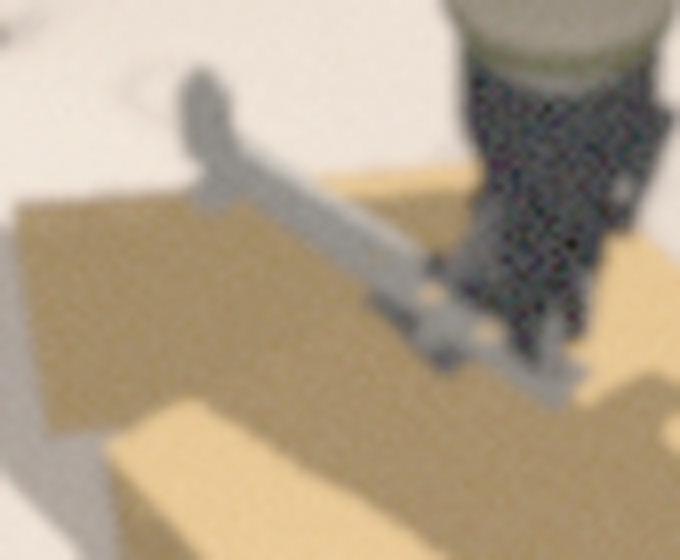

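```bash
python3 -m handwheel '0 2 -0.3 0 0 0 5;4 0 0 0 0 0 5;3 0 0 0 0 0 5;1 0 0 0 0 0 5;0 0 0 0 0 0 5';python3 to.py .5662 -.0148 .1543 88.5; python3 -m handwheel '1 0 0 0 0 0 5;0 0 0 0 0 0 5';python3 -m handwheel '1 0 0 0 0 0 5;0 0 0 0 0 0 5'; python3 to.py .5662 -.0148 .1543 88.5
```

```text
clock: 10.05
position: [0.5666, -0.0146, 0.1559]
ee_rot: [0.01, 0.707, -0.01, 0.707]
ft_force: [0.9, -0.2, -2.3]
grip_width: 0.149
clk 10.05 pos [ 0.5666 -0.0146  0.1559] yaw 88.4 F [ 0.87 -0.24 -2.34] T [-0.02 -0.21  0.05] w 0.149
d tool mm [ 1.6 -0.2 -0.4] rotvec [-0.0017 -0.0002  0.    ]
clock: 10.25
position: [0.5666, -0.0145, 0.1551]
ee_rot: [0.01, 0.707, -0.01, 0.707]
ft_force: [0.3, 0.2, -2.5]
grip_width: 0.159
clock: 10.45
position: [0.5666, -0.0145, 0.1541]
ee_rot: [0.01, 0.707, -0.01, 0.707]
ft_force: [1.6, -0.9, -2.4]
grip_width: 0.153
clk 10.45 pos [ 0.5666 -0.0145  0.1541] yaw 88.41 F [ 1.61 -0.92 -2.35] T [-0.08 -0.27  0.03] w 0.153
d tool mm [-0.2 -0.3 -0.4] rotvec [-0.0016 -0.     -0.    ]
```

```bash
python3 -m handwheel '1 0 0 0 0 0 5;0 0 0 0 0 0 5';python3 -m handwheel '1 0 0 0 0 0 5;0 0 0 0 0 0 5';  python3 to.py .5662 -.0148 .1543 88.5
```

```text
clock: 10.65
position: [0.5666, -0.0145, 0.1531]
ee_rot: [0.01, 0.707, -0.01, 0.707]
ft_force: [0.6, -0.1, -2.7]
grip_width: 0.154
clock: 10.85
position: [0.5666, -0.0145, 0.1521]
ee_rot: [0.01, 0.707, -0.01, 0.707]
ft_force: [-0.5, 0.3, -2.1]
grip_width: 0.156
clk 10.85 pos [ 0.5666 -0.0145  0.1521] yaw 88.41 F [-0.47  0.3  -2.09] T [-0.14 -0.3   0.06] w 0.156
d tool mm [-2.2 -0.3 -0.4] rotvec [-0.0016 -0.0001 -0.    ]
```

```bash
python3 -m handwheel '1 0 0 0 0 0 5;0 0 0 0 0 0 5';python3 -m handwheel '1 0 0 0 0 0 5;0 0 0 0 0 0 5';  python3 to.py .5662 -.0148 .1543 88.5; python3 look.py s11 scene 190 150 275 220 8
```

```text
clock: 11.05
position: [0.5666, -0.0145, 0.1511]
ee_rot: [0.01, 0.707, -0.01, 0.707]
ft_force: [1.7, 0.6, -2.4]
grip_width: 0.151
clock: 11.25
position: [0.5666, -0.0145, 0.1501]
ee_rot: [0.01, 0.707, -0.01, 0.707]
ft_force: [0.2, -0.1, -2.5]
grip_width: 0.15
clk 11.25 pos [ 0.5666 -0.0145  0.1501] yaw 88.41 F [ 0.16 -0.07 -2.52] T [-0.1  -0.3   0.08] w 0.15
d tool mm [-4.2 -0.3 -0.4] rotvec [-0.0016 -0.     -0.0001]
```

View pics/s11.png

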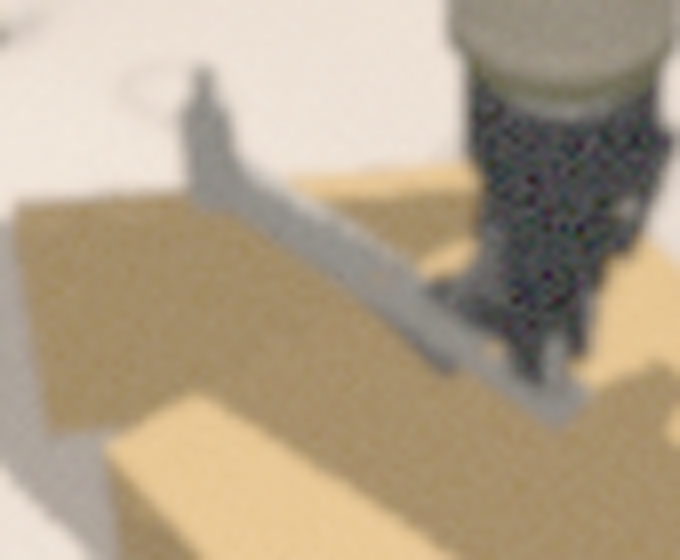

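```bash
python3 -m handwheel '1.5 0 0 0 0 0 5;1.5 0 0 0 0 0 5;0 0 0 0 0 0 5';python3 -m handwheel '1.5 0 0 0 0 0 5;1.5 0 0 0 0 0 5;0 0 0 0 0 0 5'; python3 -m handwheel '1 0 0 0 0 0 5;1 0 0 0 0 0 5;0 0 0 0 0 0 5';python3 to.py .5662 -.0148 .1543 88.5; python3 look.py s12 scene 190 150 275 220 8
```

```text
clock: 11.6
position: [0.5666, -0.0145, 0.147]
ee_rot: [0.01, 0.707, -0.01, 0.707]
ft_force: [0.8, -0.7, -2.5]
grip_width: 0.152
clock: 11.9
position: [0.5666, -0.0145, 0.144]
ee_rot: [0.01, 0.707, -0.01, 0.707]
ft_force: [0.2, -1.6, -2.6]
grip_width: 0.158
clock: 12.2
position: [0.5667, -0.0145, 0.1422]
ee_rot: [0.01, 0.707, -0.01, 0.707]
ft_force: [0.5, -0.5, -1.9]
grip_width: 0.153
clk 12.2 pos [ 0.5667 -0.0145  0.1422] yaw 88.4 F [ 0.47 -0.54 -1.86] T [-0.11 -0.2   0.05] w 0.153
d tool mm [-12.1  -0.3  -0.5] rotvec [-0.0017  0.0002 -0.0001]
```

View pics/s12.png

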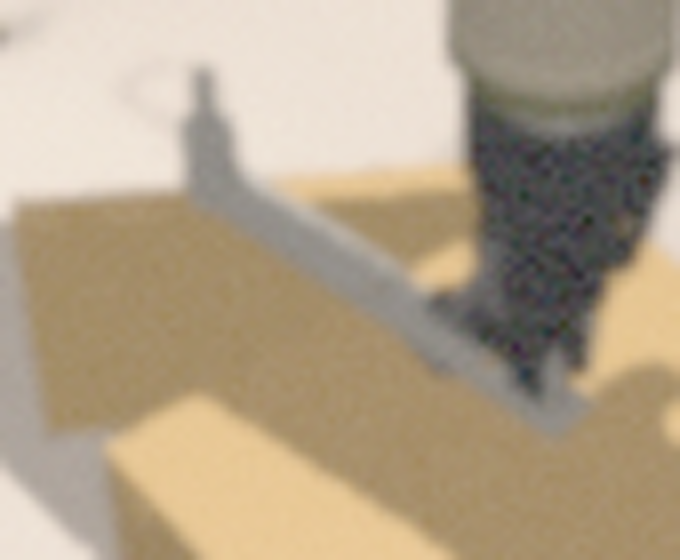

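```bash
python3 -m handwheel '0.7 0 0 0 0 0 5;0.7 0 0 0 0 0 5;0 0 0 0 0 0 5'; python3 to.py .5662 -.0148 .1543 88.5;python3 -m handwheel '0.5 0 0 0 0 0 5;0 0 0 0 0 0 5'; python3 to.py .5662 -.0148 .1543 88.5
```

```text
clock: 12.55
position: [0.5668, -0.0145, 0.1409]
ee_rot: [0.01, 0.707, -0.01, 0.707]
ft_force: [1.5, -0.7, -0.1]
grip_width: 0.153
clk 12.55 pos [ 0.5668 -0.0145  0.1409] yaw 88.41 F [ 1.54 -0.68 -0.1 ] T [-0.15 -0.36  0.09] w 0.153
d tool mm [-13.4  -0.3  -0.6] rotvec [-0.0016  0.0004 -0.0001]
clock: 12.75
position: [0.5668, -0.0145, 0.1404]
ee_rot: [0.01, 0.707, -0.01, 0.707]
ft_force: [1.0, -0.8, 0.8]
grip_width: 0.157
clk 12.75 pos [ 0.5668 -0.0145  0.1404] yaw 88.4 F [ 1.04 -0.83  0.76] T [-0.09 -0.35  0.06] w 0.157
d tool mm [-13.9  -0.3  -0.6] rotvec [-0.0017  0.0004 -0.0002]
```

```bash
python3 -m handwheel '0 0 0 0 0 0 20;0 0 0 0 0 0 30;0 0 0 0 0 0 40;0 0 0 0 0 0 45;0 0 0 0 0 0 45'; python3 -m handwheel '-10 0 0 0 0 0 45;-20 0 0 0 0 0 45;-30 0 0 0 0 0 45;-40 0 0 0 0 0 45;-40 0 0 0 0 0 45;0 40 -15 0 0 0 45;0 40 -15 0 0 0 45;0 40 -15 0 0 0 45'; python3 -m handwheel '0 40 -15 0 0 0 45;0 40 -15 0 0 0 45;0 40 -15 0 0 0 45;0 0 0 0 0 0 45';python3 look.py s13 scene 190 150 275 220 8;python3 look.py t13 top 210 130 340 260 5
```

```text
clock: 13.25
position: [0.5666, -0.0145, 0.1403]
ee_rot: [0.01, 0.707, -0.01, 0.707]
ft_force: [-0.6, -0.0, -0.0]
grip_width: 0.524
clock: 14.05
position: [0.5245, 0.1078, 0.2815]
ee_rot: [0.01, 0.707, -0.01, 0.708]
ft_force: [0.1, 0.4, -0.4]
grip_width: 0.527
clock: 14.45
position: [0.4804, 0.2343, 0.2808]
ee_rot: [0.007, 0.707, -0.006, 0.707]
ft_force: [-0.7, 0.0, -1.0]
grip_width: 0.527
```

View pics/s13.png

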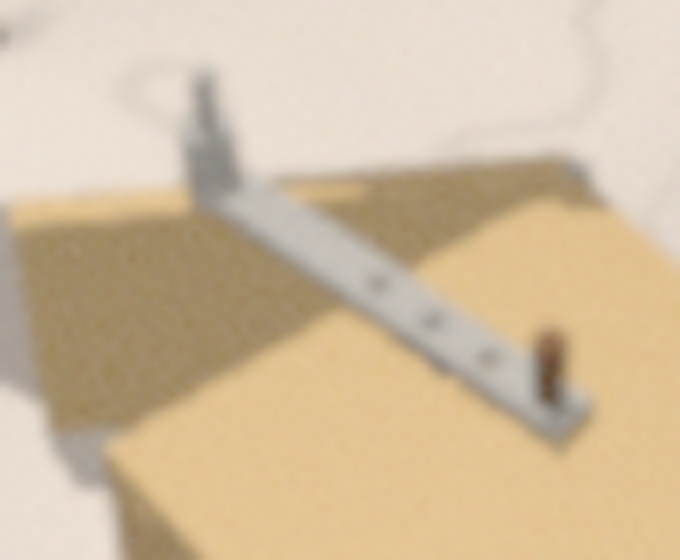

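View pics/t13.png

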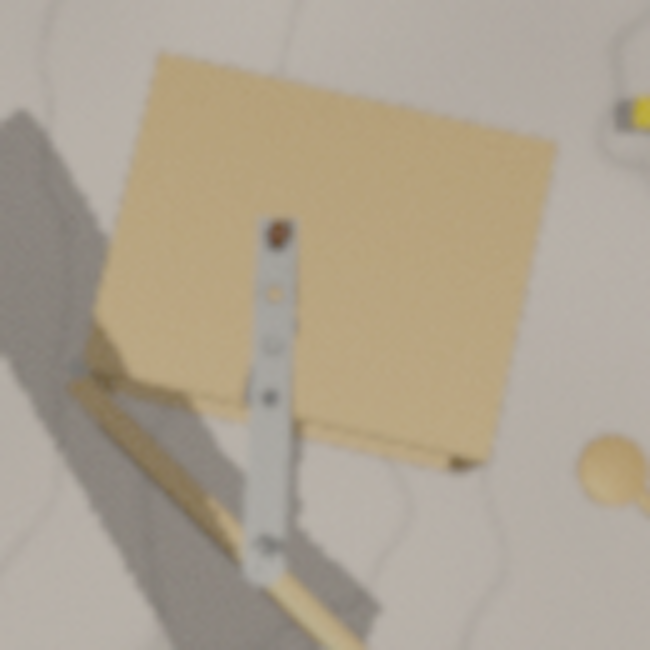

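Run:
```python
from g import *
from workcell import cams
for n in("top","scene"):
    C=[cams.camera(n) for _ in range(4)];p=np.nanmedian([cloud(c) for c in C],0);c=C[0]
    k=np.array([.5662,-.0148]);d=np.r_[np.cos(-.06),np.sin(-.06)];nrm=np.r_[-d[1],d[0]]
    q=p.reshape(-1,3);s=(q[:,:2]-k)@d+.192;l=(q[:,:2]-k)@nrm
    for a in (.04,.06,.08,.098,.113,.129,.145,.16,.175,.192):
        w=.007 if a not in(.098,.129,.16) else .004
        m=(abs(s-a)<w)&(abs(l)<(.009 if w>.005 else .004))&(q[:,2]>.14)&(q[:,2]<.21)
        print(n,a,m.sum(),np.round(np.median(q[m,2]),4) if m.any() else None,np.round(q[m,2].max(),4) if m.any() else None)
cv2.imwrite("pics/s14.png",cv2.resize(C[0]["color"][180:205,225:265],None,fx=18,fy=18,interpolation=cv2.INTER_CUBIC))
c=cams.camera("top");cv2.imwrite("pics/t14.png",c["color"])
```

```text
top 0.04 30 0.1622 0.166
top 0.06 32 0.1623 0.1655
top 0.08 28 0.1627 0.1648
top 0.098 6 0.153 0.1552
top 0.113 31 0.163 0.1652
top 0.129 8 0.1676 0.1706
top 0.145 26 0.1624 0.1651
top 0.16 8 0.1509 0.1536
top 0.175 25 0.1625 0.1651
top 0.192 36 0.1964 0.1997
scene 0.04 14 0.1639 0.1649
scene 0.06 16 0.1637 0.1662
scene 0.08 18 0.1637 0.166
scene 0.098 4 0.1639 0.1644
scene 0.113 14 0.1634 0.1651
scene 0.129 6 0.165 0.1724
scene 0.145 21 0.163 0.1656
scene 0.16 4 0.1636 0.1658
scene 0.175 10 0.1643 0.1994
scene 0.192 53 0.1784 0.2005
```

View pics/s14.png

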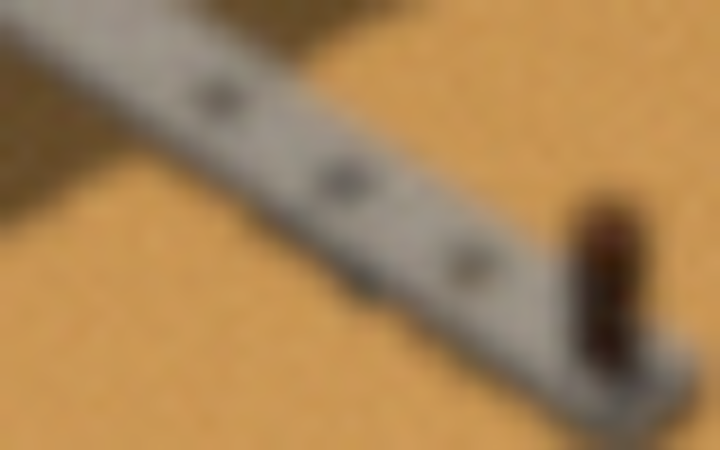

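View pics/t14.png

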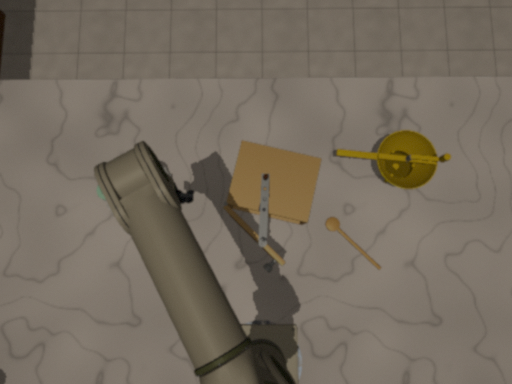

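```bash
python3 -c "
from workcell import hand_in,manip
print(manip.get_obs()['clock']);print(hand_in())"
```

```text
15.0
the job is handed in; nothing more can be done
None
```

I lifted the stay by its knob, drew the door open from about 0.17 to about 0.55 rad, and dropped the middle hole over the peg. I then let go and backed the arm away. The job was handed in at 15.0 s.

**Last checks**
- **Bar height:** its upper face lies level at about 0.1625 m along its length, which is the fully-down height.
- **Peg:** its top stands through the middle hole at about 0.170 m. The outer two holes show nothing in them.
- **Force:** the force readings taken at the end of each move stayed within about 3 N, so the bar never leaned on the peg.
- **Other things:** the food mill and spoon look unmoved in the last top picture. The jars were hidden behind the arm in that picture, so I have no final check on them. The gripper passed well above them.

**What disagreed**
- **First grasp missed:** the fingers closed above the knob. The depth picture showed the fingertips 33 to 38 mm higher than the reported TCP. I lowered further, and the second grasp held at about 13 mm opening.
- **No tug test:** I did not pull sideways on the bar to check it was caught. That the hole is over the peg rests on the images and depth readings.

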